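# Lock the gas cell's hold-down bar with a hairpin clip

### The job

Swing the gas cell's hold-down bar fully shut so that the steel post comes up through its slot, then push the orange-tabbed hairpin clip sideways over the post, just above the bar, until it snaps home, and let go of it. Do it by feel and gently: the post is springy and must not be bent over, and leave the vial, the jar and the screwdriver alone.

Things in the scene. Friction and masses are not known exactly. Their poses are not given: they have to be found in the camera images.
- cell: White gas-cell housing, flat grey top, 160 (x) x 260 (y) x 60 mm high, fixed on the bench. Origin: centre of its underside. Its +x points away from the robot (yaw varies); the bar lies along its y, hinge at +y. The clip goes on along the housing's +x, from the robot's side of the bar, its tab standing on the top or up to 3 mm above it
- post_slot (a point): Middle of a slot in the housing's top, at housing x = 20, y = -55, z = 60 mm; axes as the housing's. The post stands on the slot's line (y = 0) but is clamped anywhere from 13 mm nearer to 13 mm farther along x: where is not measured. Steel shank 10 mm in diameter, upright, bare to 21 mm above the housing top, then a head 16 mm in diameter up to 28 mm
- post (a joint): How far the post is bent over along the housing's +x from where it is clamped (m, 0 at rest); it springs at 8 N per mm. More than 3 mm (24 N) damages it
- bar (a joint): Hinge angle of the aluminium hold-down bar (rad): 0 = fully shut, flat on the housing; grows as it opens upwards. Starts 0.45 to 0.9, stays where it is left (0.16 N m to move). Hinge axis along the housing's x, at housing x = 20, y = 85, z = 63 mm. Bar 6 mm thick, 30 mm wide, reaching 161 mm from the hinge to -y; its 55 mm wide slotted end drops round the post
- bar_pad (a point): Blue pad on the bar's upper face (outer face when open), 95 mm from the hinge: press here to shut it. It moves with the bar
- clip: Hairpin spring clip, standing on the bench on its orange tab, 26 (x) x 16 (y) x 40 mm high, to be pinched from above across the 16 mm. Origin: centre of the tab's underside. Two steel wire legs, 5 mm thick, 10.5 to 15.5 mm above the underside, run out along its +x to 86 mm from the origin. About 95 g. When it is home the shut bar's upper face lies 4.5 mm below the legs
- clip_pocket (a point): Centre of the clip's pocket, where the post's axis sits when the clip is home (within 1.5 mm): 59 mm ahead of the clip's origin along its x, 13 mm above the tab's underside. The pocket's end is at 54 mm. Axes as the clip's
- leg_l (a joint): Spring angle of the clip's left (+y) leg (rad): 0 relaxed, at most about 0.07 with the post in the throat, about 0.016 when home, where the legs grip the post lightly
- leg_r (a joint): The same for the right (-y) leg
- vial: Bystander: small clear vial with a blue cap, 28 mm in diameter, 55 mm high, standing; origin at its underside
- jar: Bystander: small amber jar with a white lid, 44 mm in diameter, 45 mm high, standing; origin at its underside
- driver: Bystander: screwdriver with a green handle, 160 mm long, lying on the bench; origin at its underside, along its x
- clip_throat (a point): Middle of the clip's 5 mm wide throat, 64 mm ahead of its origin; the mouth before it is 24 mm wide at the tips. First touch: the post's axis 7 mm ahead of here. The throat springs over the post at a push of about 7 to 14 N, then the force drops (the clip pulls itself on); then the post meets the pocket's end and it rises again
There are look-alikes about, which are no part of the job. Several things look just like the clip: the one meant starts nearest to the robot's base.

How it is judged (in metres and radians):
On the way:
1. the hold-down bar is fully shut (within 0.03 rad), before the clip reaches the post (value of joint bar below 0.03 rad and horizontal distance between clip_pocket and post_slot above 0.035 m), for 0.2 s.
At the end, for the whole second after the job is handed in: Bar shut (within 0.03 rad); post in the clip's pocket: pocket centre 6 to 20 mm above the housing top, within 4 mm of the slot's line and 15.5 mm of its middle along it (the post varies by 13); both legs gripping the post, sprung 0.010 to 0.040 rad; released, at rest (value of joint bar below 0.03 rad and x of clip_pocket in the frame of post_slot between -0.0155 and 0.0155 m and y of clip_pocket in the frame of post_slot between -0.004 and 0.004 m and z of clip_pocket in the frame of post_slot between 0.006 and 0.02 m and value of joint leg_l between 0.01 and 0.04 rad and value of joint leg_r between 0.01 and 0.04 rad and linear speed of clip below 0.02 m/s); the robot touches nothing.
It fails at once if the post is bent over more than 3 mm (pushed with more than about 24 N) (value of joint post above 0.003 m).
It fails at once if the vial is moved more than 30 mm or tipped over (distance of vial from where it was at the start of the episode above 0.03 m or angle between vial's own z axis and vertical above 0.6 rad).
It fails at once if the jar is moved more than 30 mm or tipped over (distance of jar from where it was at the start of the episode above 0.03 m or angle between jar's own z axis and vertical above 0.6 rad).
It fails at once if the screwdriver is moved more than 30 mm (distance of driver from where it was at the start of the episode above 0.03 m).
It also fails if it takes over 72 s, if anything falls off the work surface, if the arm or the gripper's body presses on something with over 40 N, if the wrist force passes 120 N, or if a joint passes its speed limit or range.

### The arm

A 7-joint arm with a two-finger parallel gripper is mounted at the origin on the work surface. World frame = base frame: x ahead of the robot, y to its left, z up, the work surface at z = 0. Lengths are in m, angles in degrees, forces in N, time in s.
With the tool pointing down it reaches from about 0.425 to 0.95 m from the base axis. Payload 16.7 kg.
Tool frame: the origin (TCP) lies where the fingers leave the gripper's body, on its centre line; the fingertips stand 97 mm ahead of it and the grasp point (between the pads) lies 78 mm ahead of it; z points along the fingers, x is the direction in which the jaws open and shut, and the axes are right-handed (so a half turn about z gives the same grasp; the last joint's range is limited). The gripper opens to 94 mm and grips with 3 to 60 N. Pads are 16 mm wide; open, the fingers measure 119 mm over their backs; the gripper's body (75 mm by 177 mm) begins 78 mm behind the grasp point.
Start: joints at [-73.367, 24.414, 4.234, 92.017, -1.954, 63.644, -3.845], TCP at [0.287, 0.611, 0.303] pointing down, gripper open.
Joint ranges: [-163.25, 163.25], [-28.42, 122.38], [-70.27, 78.77], [12.13, 141.07], [-58.53, 238.53], [9.26, 117.41], [-156.51, 156.51]. Speed limits (degrees/s): [108.29, 108.29, 136.94, 136.94, 172.46, 172.46, 172.46].

### API

Orientations are given as a 3x3 rotation matrix whose columns are the frame's x, y, z axes.
In Python, from workcell import sense, read_camera, finish_job gives the robot as it stands. The module is installed in compiled form; this text tells all that it offers.
- The arm moves only by the tool move_arm, never from a script. Its argument "series" is a list of rows, each a list of 7 numbers: the opening, from 0 (shut) to 1 (fully open), then the shift along the world's x, y, z in cm, then the turn, a rotation vector about the world's x, y, z in rad. In form: [[hand, x, y, z, wx, wy, wz], ...]. A call has 1 to 20 rows; each row is the pose to reach, as a shift and turn from the pose commanded when the call began; what a row does not reach only later rows make up. A row lasts 1/10 s, in which the tool goes at most 50 mm and 8.59 degrees, less where a joint would pass 70% of its speed; a pose out of reach is approached as far as the arm can. A call with a gripper value outside its range is refused whole. The fingers move at their own pace and stop on an object; "force" is the grip in N (left out, the last holds). Time passes only in rows, so rows that repeat a pose let the fingers close. It gives the time, the measured TCP pose, the force and the opening at its end, in the units of the state.
- sense(): the state, without advancing time (a new reading comes with each control period).
- read_camera(name): name is "scene" or "top"; returns a dict with "color" (480x640x3 uint8, blue, green, red), "z_map" (480x640 float32, m along the optical axis (not along the pixel's ray), 0 where there is no reading), "fov_y" (degrees; the focal length in pixels is half the picture's height over the tangent of half this angle, whatever the lens; pixels are square), "cx", "cy" (the principal point, pixels), "eye" and "rotation" of the camera in the world. Camera axes: x right, y up, looking along -z (the intrinsics and any distortion apply to the point x, -y, -z); pixel columns grow to the right and rows downward; lengths in m; the calibration is good to about 2 mm. A picture is of the moment at which its call begins.
- finish_job(): hands the job in, once; it reports no verdict.
The state is a dict: "time_s": time; "joints": joint angles; "joint_velocities": joint speeds; "joint_torque": joint torques, N m; "tool_pos": TCP position; "ee_rot": TCP orientation; "force": force on the tool from outside, world axes, zero at the start; "moment": the same for the moment, N m; "grip_width": opening from 0.0 (shut) to 1.0 (fully open).
Only numpy, scipy, OpenCV 4.12 (cv2) and the standard library are available. Lean on these libraries where they do the work, as an engineer would, in place of code of your own. Each camera call takes 0.05 s, during which the arm holds its last target.

## Working session

There is one attempt and no reset: what is moved stays moved. The work goes in short steps, Python scripts to look and compute and a tool call to move; the robot and the scene stay as the last step left them, time stands still between calls to the robot, and variables do not carry over. Pictures are saved under pics/ and viewed, and the job is handed in when it is done.

Besides the shell and the picture viewer there is one more tool, called after "Request:" as a command line: name --pt "numbers of a row" for each row, then --argument value for the rest. move_arm: Moves the arm, as the interface text tells. Its arguments: {"type":"object","properties":{"series":{"type":"array"},"force":{"type":"number"}},"required":["series"]}

```bash
mkdir -p pics; cat > h.py <<'E'
import numpy as np,cv2,pickle
from workcell import sense,read_camera,finish_job
def grab(n,tag):
    c=read_camera(n); pickle.dump(c,open(f'pics/{tag}.pkl','wb')); cv2.imwrite(f'pics/{tag}.png',c['color']); return c
def load(tag): return pickle.load(open(f'pics/{tag}.pkl','rb'))
def f(c): return 240/np.tan(np.radians(c['fov_y'])/2)
def ray(c,u,v):
    F=f(c); d=np.array([(u-c['cx'])/F,-(v-c['cy'])/F,-1.0]); return np.array(c['rotation'])@d
def onplane(c,u,v,z):
    d=ray(c,u,v); e=np.array(c['eye']); return e+d*(z-e[2])/d[2]
def pt(c,u,v):
    d=ray(c,u,v); return np.array(c['eye'])+d*c['z_map'][int(round(v)),int(round(u))]
def cloud(c):
    F=f(c); v,u=np.mgrid[0:480,0:640]; z=c['z_map']
    P=np.stack([(u-c['cx'])/F*z,-(v-c['cy'])/F*z,-z],-1)
    return P@np.array(c['rotation']).T+np.array(c['eye'])
def proj(c,p):
    q=np.array(c['rotation']).T@(np.array(p)-np.array(c['eye'])); F=f(c)
    return c['cx']+F*q[0]/-q[2], c['cy']-F*q[1]/-q[2]
E
python3 - <<'E'
from h import *
for n in('scene','top'):
    c=grab(n,n+'0'); print(n,{k:(v if k not in('color','z_map') else v.shape) for k,v in c.items()})
s=sense();print(s)
E
```

```text
scene {'color': (480, 640, 3), 'z_map': (480, 640), 'fov_y': 48.815109178610214, 'cx': 319.99487932829817, 'cy': 239.6071444464045, 'eye': array([1.24593695, 0.18685125, 0.78641923]), 'rotation': array([[-0.39219424, -0.65019319,  0.65071691],
       [ 0.91984049, -0.2704443 ,  0.28417134],
       [-0.00878359,  0.71000612,  0.70414072]])}
top {'color': (480, 640, 3), 'z_map': (480, 640), 'fov_y': 53.3257763020556, 'cx': 323.0633701848787, 'cy': 234.62639712959376, 'eye': array([ 0.38277585, -0.09125989,  1.05607728]), 'rotation': array([[-0.00286501,  0.98080884, -0.19495078],
       [-0.99946976,  0.00351461,  0.03237051],
       [ 0.03243446,  0.19494015,  0.98027871]])}
{'time_s': 0.1, 'joints': array([-73.36607651,  24.44576554,   4.23055479,  92.04846125,
        -1.95424786,  63.64396574,  -3.84217937]), 'joint_velocities': array([-0.04118883, -0.05462025, -0.04968503, -0.12190683, -0.04422034,
        0.08778482,  0.02545488]), 'joint_torque': array([ 6.83670194e-03, -9.37457085e+01,  3.67639706e+00, -4.55029464e+01,
       -4.86038800e-02,  1.69537246e-02, -3.11201731e-06]), 'tool_pos': array([0.28728239, 0.61049473, 0.30204949]), 'ee_rot': array([[ 4.25754936e-01,  9.04838411e-01, -4.30060335e-04],
       [ 9.04837781e-01, -4.25755148e-01, -1.07008880e-03],
       [-1.15135785e-03,  6.64607492e-05, -9.99999335e-01]]), 'force': array([-0.52465968,  0.25168684,  0.07201072]), 'moment': array([ 0.00386775, -0.01269121,  0.019388  ]), 'grip_width': 0.9971835883174103}
```

View pics/scene0.png

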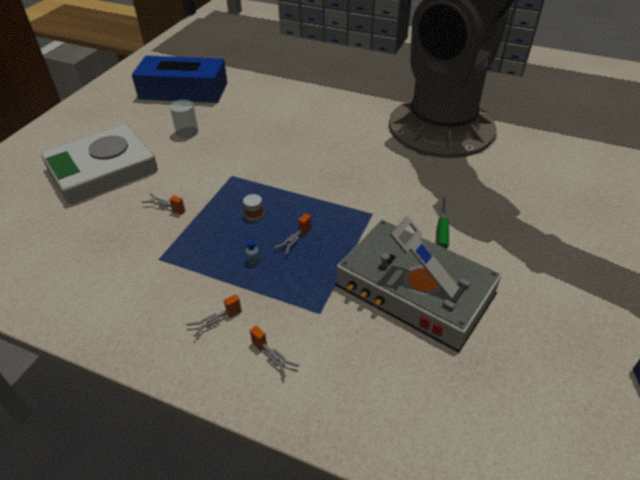

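View pics/top0.png

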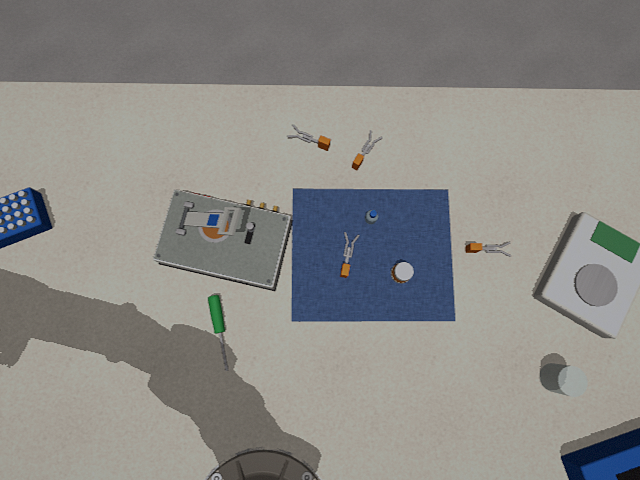

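Clip-like things in the top view are at (323,142), (358,160), (346,268) and (473,247). I'll measure them all, plus the cell.

```bash
python3 - <<'E'
from h import *
for n in('top0','scene0'):
    c=load(n); P=cloud(c); hsv=cv2.cvtColor(c['color'],cv2.COLOR_BGR2HSV)
    print(n, 'bench z median',np.median(P[...,2][c['z_map']>0]))
    for nm,lo,hi in(('orange',(5,150,90),(16,255,255)),('blue',(102,150,120),(125,255,255)),('green',(50,120,60),(75,255,255))):
        m=cv2.inRange(hsv,lo,hi); k,l,st,ce=cv2.connectedComponentsWithStats(m)
        for i in range(1,k):
            if st[i,4]>25:
                Q=P[l==i]; Q=Q[np.abs(Q[:,2])<.3]
                if len(Q)==0: continue
                t=Q[Q[:,2]>np.percentile(Q[:,2],60)]
                print(nm,ce[i].round(1),st[i,4],'med',np.median(Q,0).round(4),'top',t.mean(0).round(4),'r',np.hypot(*Q[:,:2].mean(0)).round(3))
for n,u,v in(('top0',346,262),('scene0',300,230)):
    c=load(n)['color'][v-45:v+45,u-60:u+60]; cv2.imwrite(f'pics/crop_{n}.png',cv2.resize(c,None,fx=6,fy=6,interpolation=cv2.INTER_CUBIC))
c=load('top0')['color'][180:300,145:305]; cv2.imwrite('pics/cell_top.png',cv2.resize(c,None,fx=5,fy=5,interpolation=cv2.INTER_CUBIC))
c=load('scene0')['color'][205:350,325:505]; cv2.imwrite('pics/cell_sc.png',cv2.resize(c,None,fx=4,fy=4,interpolation=cv2.INTER_CUBIC))
E
```

```text
top0 bench z median 0.00019644832849596838
orange [324.1 140.2] 64 med [ 0.8018 -0.1275  0.0406] top [ 0.8035 -0.1282  0.0421] r 0.812
orange [358.2 158.9] 66 med [ 0.758  -0.204   0.0403] top [ 0.7586 -0.2041  0.0421] r 0.785
orange [211.4 232.3] 135 med [0.5852 0.1118 0.0608] top [0.5853 0.1122 0.0625] r 0.595
orange [475.5 246. ] 79 med [ 0.5609 -0.4577  0.0401] top [ 0.5607 -0.4588  0.0425] r 0.724
blue [ 19.6 216.1] 585 med [0.6189 0.5176 0.05  ] top [0.6226 0.5188 0.0517] r 0.809
blue [373.2 212.8] 29 med [ 0.6298 -0.2326  0.0561] top [ 0.6299 -0.2328  0.0575] r 0.672
blue [212.6 219.8] 89 med [0.5973 0.097  0.1246] top [0.5956 0.0918 0.1296] r 0.605
blue [612.4 465.4] 1081 med [ 0.1233 -0.6818  0.0809] top [ 0.1239 -0.6807  0.0825] r 0.693
green [616.1 243. ] 221 med [ 0.5662 -0.7676  0.0529] top [ 0.5653 -0.7651  0.0548] r 0.95
green [216.  313.2] 392 med [0.4179 0.1016 0.024 ] top [0.4195 0.103  0.0263] r 0.43
scene0 bench z median 1.6060329145473062e-05
orange [175.1 198.8] 53 med [ 0.5599 -0.4568  0.0392] top [ 0.5603 -0.4549  0.0409] r 0.723
orange [304.1 217.9] 63 med [ 0.5096 -0.1706  0.04  ] top [ 0.5091 -0.1708  0.0415] r 0.537
orange [420.6 274.2] 90 med [0.5879 0.0984 0.0608] top [0.589  0.1009 0.0621] r 0.596
orange [231.  299.6] 93 med [ 0.7581 -0.2028  0.0394] top [ 0.7591 -0.2034  0.0409] r 0.785
orange [257.1 332.2] 108 med [ 0.803  -0.1252  0.0397] top [ 0.8037 -0.1255  0.0409] r 0.813
green [ 62.2 164.8] 417 med [ 0.5692 -0.758   0.0512] top [ 0.5713 -0.7564  0.0525] r 0.949
green [442.9 230.8] 239 med [0.4203 0.1043 0.0242] top [0.4229 0.1044 0.0259] r 0.432
```

View pics/crop_top0.png

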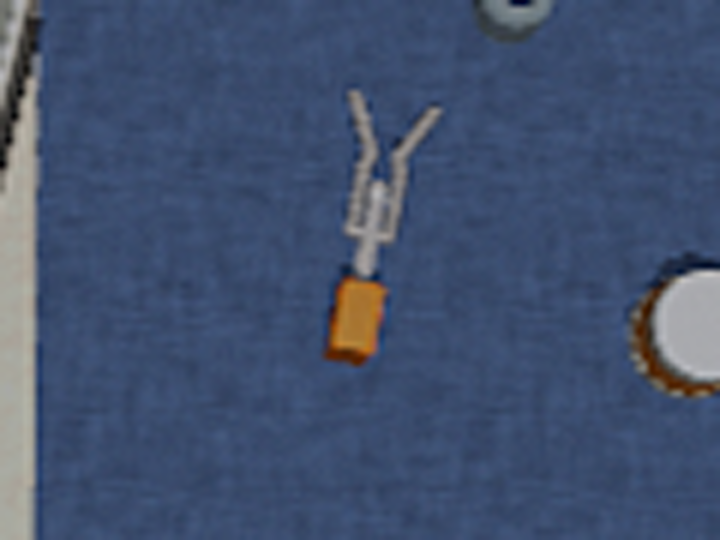

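View pics/cell_top.png

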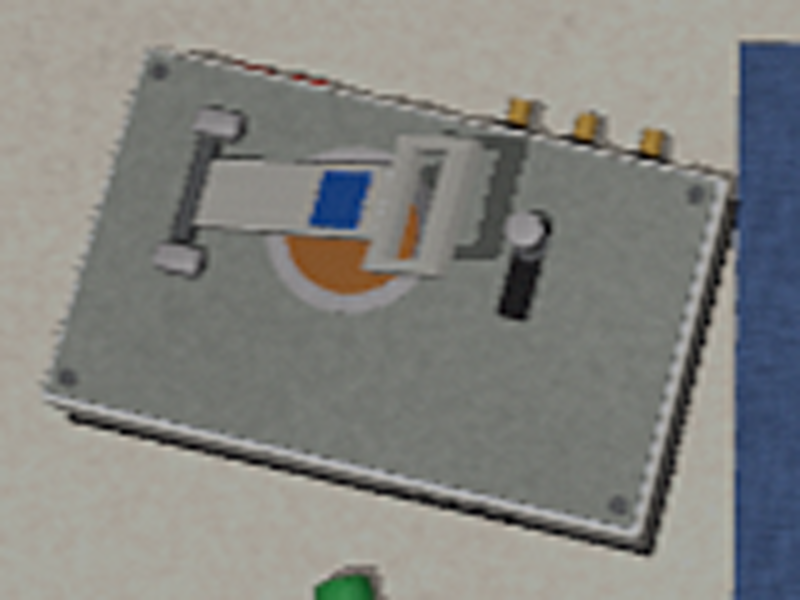

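View pics/cell_sc.png

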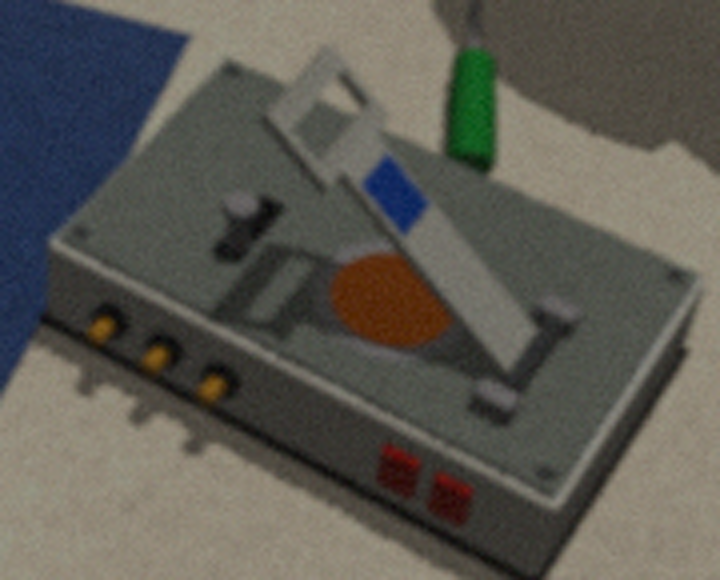

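Target: the clip at (346,268) top / (304,218) scene. At r≈0.54 m it is the nearest; the others are at 0.72, 0.79 and 0.81. The crop shows tab and legs pointing away from the robot. Next I'll work out the poses.

```bash
python3 - <<'E'
from h import *
for n in('top0','scene0'):
    c=load(n); P=cloud(c); hsv=cv2.cvtColor(c['color'],cv2.COLOR_BGR2HSV)
    # cell top
    r=(np.abs(P[...,2]-.06)<.006)&(np.hypot(P[...,0]-.57,P[...,1]-.09)<.2)
    Q=P[r][:,:2]; (cx,cy),(w,h),a=cv2.minAreaRect((Q*1000).astype(np.float32)); print(n,'rect',cx,cy,w,h,a, 'ztop',np.median(P[r][:,2]))
    # clip
    reg=(np.hypot(P[...,0]-.53,P[...,1]+.172)<.09)
    m=(cv2.inRange(hsv,(3,110,60),(20,255,255))>0)&reg&(P[...,2]>.034)
    Q=P[m];print('tab n',m.sum(),'c',Q.mean(0),cv2.minAreaRect((Q[:,:2]*1000).astype(np.float32)))
    v,u=np.nonzero(m);
    # tab top via plane ray
    T=np.array([onplane(c,a,b,.04) for a,b in zip(u,v)]);print(' plane',T.mean(0))
    # legs
    m=(hsv[...,1]<90)&(hsv[...,2]>80)&reg&(P[...,2]>.004)&(P[...,2]<.03)
    v,u=np.nonzero(m); L=np.array([onplane(c,a,b,.0145)for a,b in zip(u,v)]); print(' legs',len(L), L.mean(0)); 
    d=L.mean(0)-T.mean(0); print(' yaw',np.degrees(np.arctan2(d[1],d[0])))
    vx,vy,_,_=cv2.fitLine(L[:,:2].astype(np.float32),2,0,.01,.01).ravel(); print(' line yaw',np.degrees(np.arctan2(vy,vx)), L[:,:2].min(0),L[:,:2].max(0))
E
```

```text
top0 rect 575.6546020507812 88.59282684326172 259.727783203125 159.87750244140625 76.98123168945312 ztop 0.06009944971682496
tab n 83 c [ 0.50909162 -0.17198805  0.04047508] ((509.5955810546875, -172.121826171875), (14.948673248291016, 25.065750122070312), 78.81645202636719)
 plane [ 0.50915149 -0.17202645  0.04      ]
 legs 161 [ 0.55956716 -0.18302023  0.0145    ]
 yaw -12.301503917338957
 line yaw -11.457539 [ 0.49776479 -0.2057717 ] [ 0.59606109 -0.17176683]
scene0 rect 576.1566162109375 89.74298858642578 259.8217468261719 160.44764709472656 76.79654693603516 ztop 0.05995136319789679
tab n 69 c [ 0.51052204 -0.17008701  0.03958539] ((509.7356872558594, -170.6753692626953), (14.807806015014648, 26.50371742248535), 81.92825317382812)
 plane [ 0.51092287 -0.16989328  0.04      ]
 legs 82 [ 0.55715226 -0.18387695  0.0145    ]
 yaw -16.82975663404551
 line yaw -10.722081 [ 0.52944906 -0.20254426] [ 0.58930875 -0.17195499]
```

```bash
python3 - <<'E'
from h import *
yaw=np.radians(-13.1); X=np.array([np.cos(yaw),np.sin(yaw)]);Y=np.array([-X[1],X[0]]); C=np.array([.576,.0892])
def H(p): d=np.array(p[:2])-C; return np.array([d@X*1000,d@Y*1000,p[2]*1000]).round(1)
def W(x,y): return C+X*x/1000+Y*y/1000
print('slot',W(20,-55),'hinge',W(20,85),'padshut',W(20,-10))
for n in('top0','scene0'):
    c=load(n);P=cloud(c)
    s=W(20,-55); m=(np.hypot(P[...,0]-s[0],P[...,1]-s[1])<.03)&(P[...,2]>.083)&(P[...,2]<.095)
    k,l,st,ce=cv2.connectedComponentsWithStats(m.astype(np.uint8))
    for i in range(1,k):
        if st[i,4]>5: Q=P[l==i];print(n,'head',ce[i],st[i,4],H(Q.mean(0)),'plane',H(onplane(c,*ce[i],.088)))
    # bar
    hx=(P[...,:2]-C)@X*1000; hy=(P[...,:2]-C)@Y*1000
    m=(np.abs(hx-20)<14)&(hy<75)&(hy>-90)&(P[...,2]>.07)&(P[...,2]<.25)&~((np.abs(hy+55)<12)&(P[...,2]<.092))
    a=hy[m]-85;b=P[...,2][m]*1000-63; th=np.arctan2(b,-a); r=np.hypot(a,b); print('bar',m.sum(),np.median(th),np.percentile(th,[10,90]),'corr',np.median(th-3/r),r.max())
    for nm,g in(('jar',(.5,-.255)),('vial',(.63,-.233))):
        m=(np.hypot(P[...,0]-g[0],P[...,1]-g[1])<.06)&(P[...,2]>(.042 if nm=='jar' else .05)); print(nm,m.sum(),P[m].mean(0))
E
```

```text
slot [0.5830137 0.0310983] hinge [0.61474488 0.16745493] padshut [0.59321301 0.07492721]
top0 head [249.63829787 225.46808511] 47 [ 31.4 -55.2  88. ] plane [ 31.4 -55.2  88. ]
bar 613 0.702503835542784 [0.67525987 0.76117323] corr 0.6670948475204098 163.08539920859147
jar 250 [ 0.5054116  -0.29683292  0.04574856]
vial 39 [ 0.62981103 -0.23335823  0.05561987]
scene0 head [384.25925926 256.16666667] 54 [ 31.4 -54.2  87.3] plane [ 32.  -53.9  88. ]
bar 963 0.6999035006646772 [0.67170786 0.77268488] corr 0.6636342088484093 161.65039629994118
jar 177 [ 0.50599266 -0.29604363  0.04461883]
vial 41 [ 0.63017378 -0.23177798  0.05426939]
```

Request:
move_arm --pt "0 6 -10 0 0 0 0.1" --pt "0 12 -20 0 0 0 0.21" --pt "0 18 -30 0 0 0 0.21" --pt "0 24 -40 0 0 0 0.21" --pt "0 29 -48 0 0 0 0.21" --pt "0 31.1 -51.3 0 0 0 0.21" --pt "0 31.1 -51.3 0 0 0 0.21" --pt "0 31.1 -51.3 0 0 0 0.21" --pt "0 31.1 -51.3 0 0 0 0.21" --pt "0 31.1 -51.3 0 0 0 0.21" --pt "0 31.1 -51.3 0 0 0 0.21" --pt "0 31.1 -51.3 -3 0 0 0.21" --pt "0 31.1 -51.3 -5 0 0 0.21" --pt "0 31.1 -51.3 -5.5 0 0 0.21" --pt "0 31.1 -51.3 -5.5 0 0 0.21" --force 20

```text
time_s: 1.6
tool_pos: [0.5977, 0.0984, 0.247]
ee_rot: [[0.227, 0.974, -0.002], [0.974, -0.227, -0.0], [-0.001, -0.002, -1.0]]
force: [-0.6, 0.5, 0.5]
grip_width: 0.005
```

Request:
move_arm --pt "0 0 0 -1 0 0 0" --pt "0 0 0 -1.5 0 0 0" --pt "0 0 0 -2 0 0 0" --pt "0 0 -0.1 -2.5 0 0 0" --pt "0 0 -0.2 -3 0 0 0" --pt "0 -0.1 -0.3 -3.5 0 0 0" --pt "0 -0.1 -0.4 -4 0 0 0" --pt "0 -0.1 -0.5 -4.5 0 0 0" --pt "0 -0.2 -0.6 -5 0 0 0" --pt "0 -0.2 -0.7 -5.5 0 0 0" --pt "0 -0.2 -0.8 -6 0 0 0" --pt "0 -0.2 -0.9 -6.5 0 0 0" --pt "0 -0.3 -1.0 -7 0 0 0" --pt "0 -0.3 -1.1 -7.4 0 0 0" --pt "0 -0.3 -1.2 -7.7 0 0 0" --pt "0 -0.3 -1.2 -7.9 0 0 0" --pt "0 -0.3 -1.2 -7.9 0 0 0"

```text
time_s: 3.3
tool_pos: [0.5953, 0.0856, 0.1684]
ee_rot: [[0.228, 0.974, -0.0], [0.974, -0.228, -0.0], [-0.0, -0.0, -1.0]]
force: [0.7, -0.0, -0.9]
grip_width: 0.005
```

Request:
move_arm --pt "0 0 0 -0.1 0 0 0" --pt "0 0 0 -0.2 0 0 0" --pt "0 0 0 -0.3 0 0 0" --pt "0 0 0 -0.4 0 0 0" --pt "0 0 0 -0.5 0 0 0" --pt "0 0 0 -0.6 0 0 0" --pt "0 0 0 -0.6 0 0 0"

```text
time_s: 4.0
tool_pos: [0.5955, 0.0857, 0.1633]
ee_rot: [[0.228, 0.974, 0.0], [0.974, -0.228, 0.0], [0.0, 0.0, -1.0]]
force: [-3.6, -0.5, 12.3]
grip_width: 0.007
```

```bash
python3 - <<'E'
from h import *
c=grab('scene','scene1'); cv2.imwrite('pics/s1.png',cv2.resize(c['color'][190:350,310:510],None,fx=4,fy=4,interpolation=cv2.INTER_CUBIC)[:600])
print(sense()['force'],sense()['tool_pos'])
E
```

```text
[-4.0130108   0.08688627 13.25593922] [0.59552154 0.08568083 0.1633571 ]
```

View pics/s1.png

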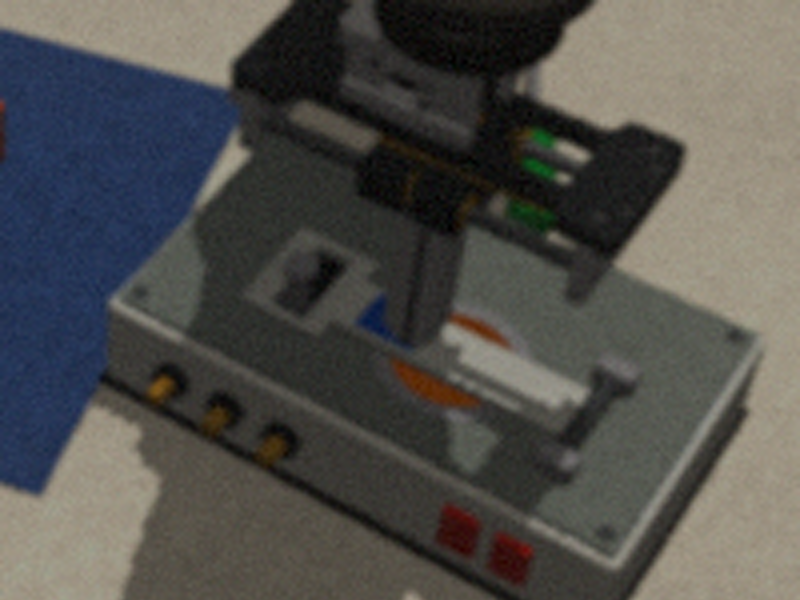

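Bar shut: solid 13 N contact with the fingertips at z = 66 mm (bar upper face), and the post is through the slot. Next, the clip.

Request:
move_arm --pt "0 0 0 3 0 0 0" --pt "0 0 0 7 0 0 0" --pt "0.3 -1 -3 9 0 0 0" --pt "0.45 -3 -8 9 0 0 0.03" --pt "0.45 -4.5 -13 9 0 0 0.03" --pt "0.45 -6 -18 8 0 0 0.03" --pt "0.45 -7.5 -22 6 0 0 0.03" --pt "0.45 -8.6 -25.7 4 0 0 0.03" --pt "0.45 -8.6 -25.7 4 0 0 0.03" --pt "0.45 -8.6 -25.7 4 0 0 0.03" --pt "0.45 -8.6 -25.7 4 0 0 0.03"

```text
time_s: 5.15
tool_pos: [0.51, -0.1705, 0.2029]
ee_rot: [[0.198, 0.98, 0.0], [0.98, -0.198, 0.0], [0.0, 0.0, -1.0]]
force: [0.6, -0.4, 0.4]
grip_width: 0.451
```

```bash
python3 - <<'E'
from h import *
c=grab('scene','scene2'); t=grab('top','top2')
a=cv2.resize(c['color'][140:290,200:400],None,fx=4,fy=4,interpolation=cv2.INTER_CUBIC)[:600]
cv2.imwrite('pics/s2.png',a)
P=cloud(c); yaw=np.radians(-13.1); X=np.array([np.cos(yaw),np.sin(yaw)]);Y=np.array([-X[1],X[0]]); C=np.array([.576,.0892])
for nm,q in(('scene',c),('top',t)):
    P=cloud(q);hx=(P[...,:2]-C)@X*1000; hy=(P[...,:2]-C)@Y*1000
    for lo,hi in((-30,0),(0,30),(30,70)):
        m=(np.abs(hx-20)<12)&(hy>lo)&(hy<hi)&(P[...,2]<.12); print(nm,lo,m.sum(),np.median(P[...,2][m])*1000)
E
```

```text
scene -30 171 66.93182740881554
scene 0 176 66.0869191410971
scene 30 248 65.84868360538526
top -30 161 66.89045316440657
top 0 162 66.49967978255073
top 30 206 66.12939309104254
```

View pics/s2.png

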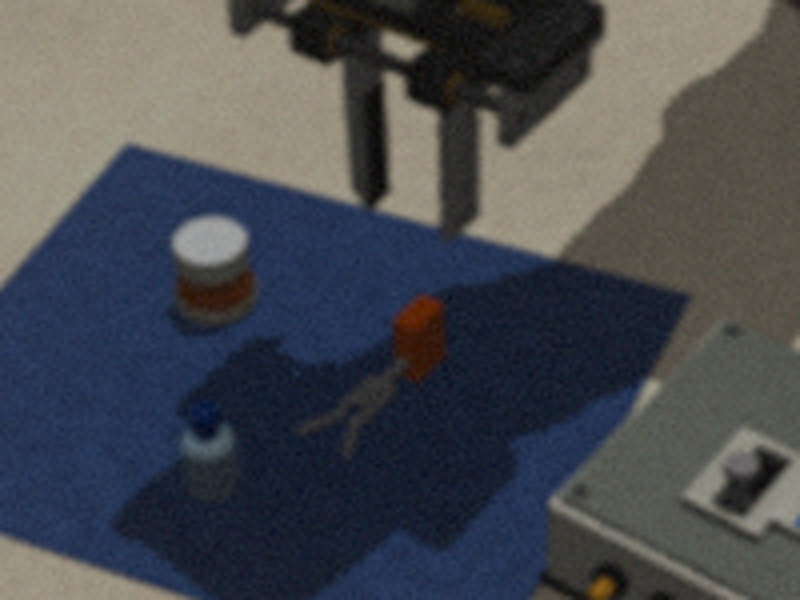

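View pics/top2.png

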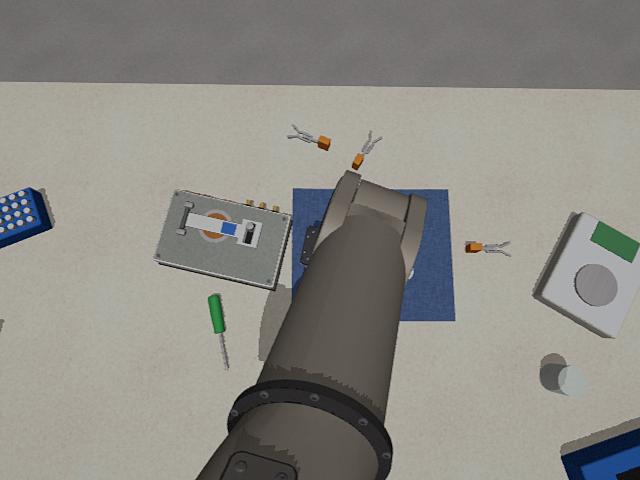

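Bar face is 66–67 mm all along, so shut. Descending on the clip, which stands clear of vial and jar.

Request:
move_arm --pt "0.45 0 0 -4 0 0 0" --pt "0.45 0 0 -7 0 0 0" --pt "0.45 0 0 -9 0 0 0" --pt "0.45 0 0 -9.6 0 0 0" --pt "0.45 0 0 -9.6 0 0 0" --pt "0.3 0 0 -9.6 0 0 0" --pt "0.2 0 0 -9.6 0 0 0" --pt "0.1 0 0 -9.6 0 0 0" --pt "0.1 0 0 -9.6 0 0 0" --pt "0.1 0 0 -9.6 0 0 0" --pt "0.1 0 0 -9.6 0 0 0" --force 30

```text
time_s: 6.35
tool_pos: [0.5097, -0.1713, 0.1073]
ee_rot: [[0.199, 0.98, 0.001], [0.98, -0.199, 0.0], [0.0, 0.001, -1.0]]
force: [-1.3, 1.2, 8.2]
grip_width: 0.17
```

```bash
python3 - <<'E'
from h import *
c=grab('scene','scene3')
a=cv2.resize(c['color'][140:290,200:400],None,fx=4,fy=4,interpolation=cv2.INTER_CUBIC)[:600]
cv2.imwrite('pics/s3.png',a)
E
```

```text
(no output)
```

View pics/s3.png

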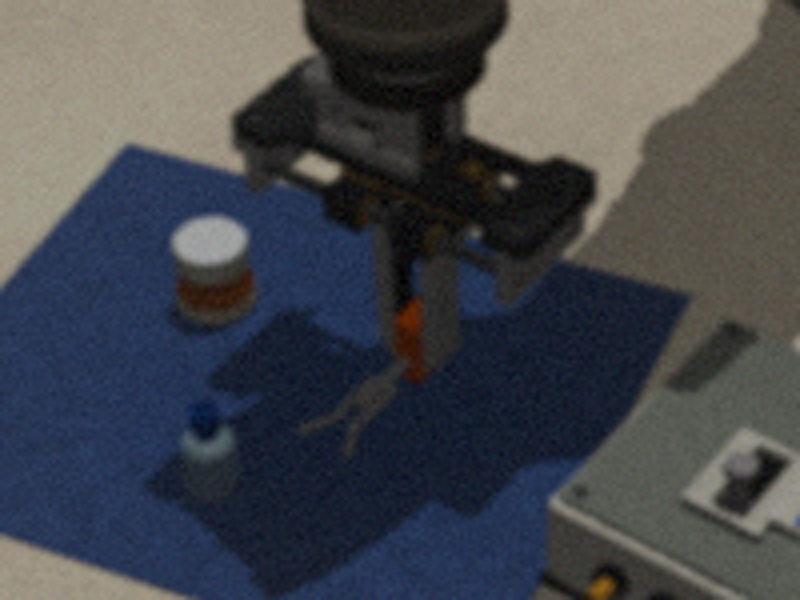

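Clip gripped at the expected 16 mm. Lift and carry to a hover on the robot's side of the bar.

Request:
move_arm --pt "0.1 0 0 1 0 0 0" --pt "0.1 0 0 3 0 0 0" --pt "0.1 0 0 6 0 0 0" --pt "0.1 0 0 9 0 0 0" --pt "0.1 -0.5 2 11 0 0 0" --pt "0.1 -1 5 11 0 0 -0.01" --pt "0.1 -1.2 9 11 0 0 -0.02" --pt "0.1 -1.5 13 11 0 0 -0.028" --pt "0.1 -1.7 17 10 0 0 -0.028" --pt "0.1 -1.8 20 9 0 0 -0.028" --pt "0.1 -1.9 22 9 0 0 -0.028" --pt "0.1 -1.9 22.4 9 0 0 -0.028" --pt "0.1 -1.9 22.4 9 0 0 -0.028" --pt "0.1 -1.9 22.4 9 0 0 -0.028" --pt "0.1 -1.9 22.4 9 0 0 -0.028"

```text
time_s: 7.9
tool_pos: [0.4905, 0.0516, 0.1969]
ee_rot: [[0.227, 0.974, 0.0], [0.974, -0.227, -0.0], [-0.0, 0.0, -1.0]]
force: [-0.4, 0.1, -1.2]
grip_width: 0.17
```

```bash
python3 - <<'E'
from h import *
c=grab('scene','scene4');t=grab('top','top4')
cv2.imwrite('pics/s4.png',cv2.resize(c['color'][170:320,300:500],None,fx=4,fy=4,interpolation=cv2.INTER_CUBIC))
cv2.imwrite('pics/t4.png',cv2.resize(t['color'][170:320,145:345],None,fx=4,fy=4,interpolation=cv2.INTER_CUBIC))
print(sense()['force'],sense()['tool_pos'])
E
```

```text
[-0.50088309  0.19562118 -1.44815554] [0.49047087 0.0518384  0.19682043]
```

View pics/s4.png

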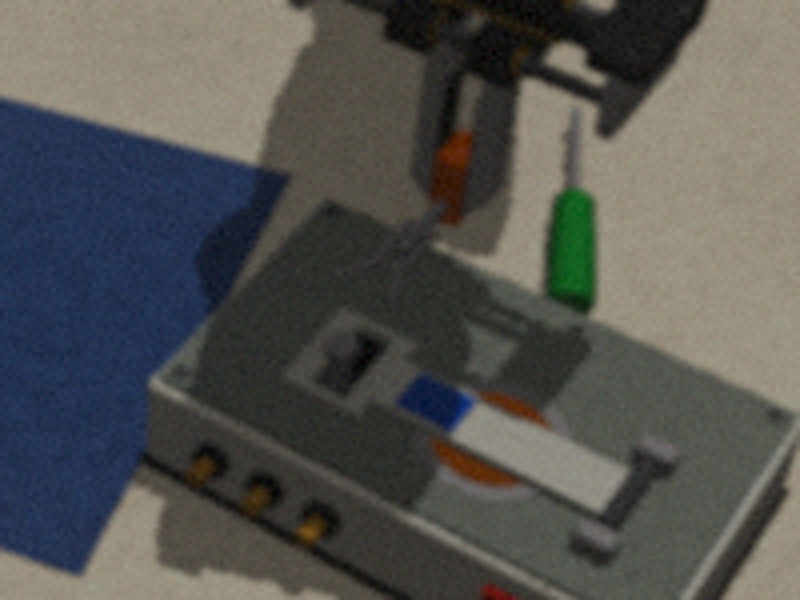

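View pics/t4.png

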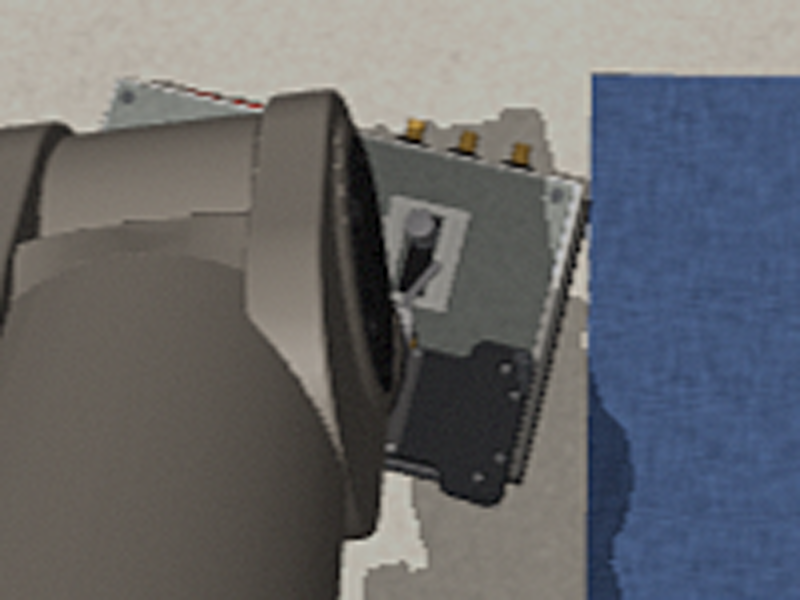

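```bash
python3 - <<'E'
from h import *
yaw=np.radians(-13.1); X=np.array([np.cos(yaw),np.sin(yaw)]);Y=np.array([-X[1],X[0]]); C=np.array([.576,.0892])
def H(p): d=np.array(p[:2])-C; return np.array([d@X*1000,d@Y*1000,p[2]*1000]).round(1)
c=load('scene4');cv2.imwrite('pics/z4.png',cv2.resize(cv2.convertScaleAbs(c['color'][205:265,360:460],alpha=1.8),None,fx=8,fy=8,interpolation=cv2.INTER_CUBIC))
s=sense();print('tcp',H(s['tool_pos']))
P=cloud(c);hx=(P[...,:2]-C)@X*1000; hy=(P[...,:2]-C)@Y*1000;z=P[...,2]*1000
m=(z>93)&(z<112)&(np.abs(hy+55)<30)&(hx>-55)&(hx<25)
print(m.sum());
for a in range(-55,25,6):
    k=m&(hx>=a)&(hx<a+6)
    if k.sum(): 
        y=hy[k];print(a,k.sum(),'y',y.min().round(1),y.max().round(1),y.mean().round(1),'z',z[k].mean().round(1))
E
```

```text
tcp [-74.8 -55.8 196.8]
188
-55 12 y -59.7 -53.5 -56.6 z 104.1
-49 11 y -64.3 -53.4 -57.9 z 104.1
-43 25 y -65.0 -47.9 -55.2 z 104.5
-37 20 y -64.7 -48.2 -55.9 z 104.0
-31 21 y -65.2 -49.8 -57.5 z 104.6
-25 22 y -66.0 -47.3 -56.3 z 103.8
-19 15 y -65.3 -47.2 -55.7 z 104.6
-13 17 y -67.1 -48.2 -57.3 z 104.2
-7 16 y -70.4 -45.3 -57.8 z 103.7
-1 17 y -70.5 -42.0 -54.1 z 104.2
5 12 y -72.5 -41.3 -58.4 z 103.8
```

View pics/z4.png

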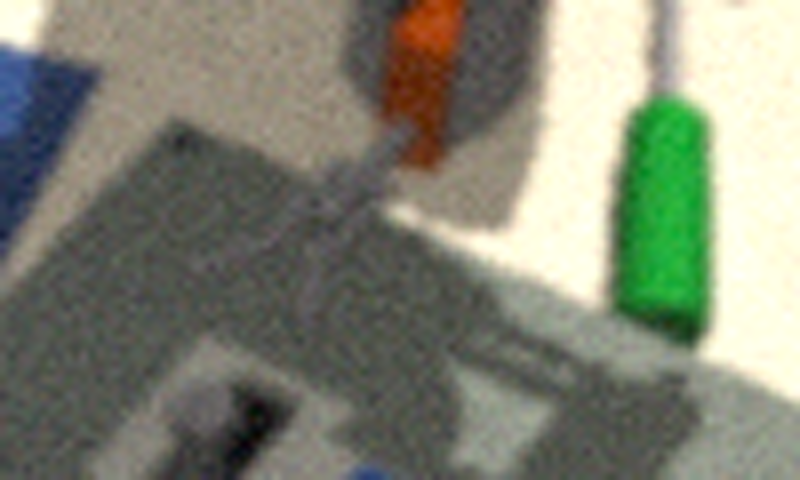

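Clip sits level; it's ~1–2.5 mm too far −y relative to the post in the camera views. Shift +1.5 mm and lower to about 1.5 mm above the top.

Request:
move_arm --pt "0.1 0 0.15 -1 0 0 0" --pt "0.1 0 0.15 -1.8 0 0 0" --pt "0.1 0 0.15 -2.4 0 0 0" --pt "0.1 0 0.15 -2.8 0 0 0" --pt "0.1 0 0.15 -2.8 0 0 0" --pt "0.1 0 0.15 -2.8 0 0 0" --pt "0.1 0 0.15 -2.8 0 0 0"

```text
time_s: 8.7
tool_pos: [0.4905, 0.0543, 0.1689]
ee_rot: [[0.226, 0.974, 0.0], [0.974, -0.226, 0.0], [0.0, 0.0, -1.0]]
force: [-0.6, -0.1, -1.2]
grip_width: 0.17
```

```bash
cat > st.py <<'E'
from h import *
yaw=np.radians(-13.1); X=np.array([np.cos(yaw),np.sin(yaw)]);Y=np.array([-X[1],X[0]]); C=np.array([.576,.0892])
def H(p): d=np.array(p[:2])-C; return np.array([d@X*1000,d@Y*1000,p[2]*1000]).round(1)
E
python3 - <<'E'
from st import *
c=grab('scene','scene5')
s=sense();print('tcp',H(s['tool_pos']),s['force'].round(2))
cv2.imwrite('pics/z5.png',cv2.resize(cv2.convertScaleAbs(c['color'][205:280,350:450],alpha=1.8),None,fx=8,fy=8,interpolation=cv2.INTER_CUBIC))
P=cloud(c);hx=(P[...,:2]-C)@X*1000; hy=(P[...,:2]-C)@Y*1000;z=P[...,2]*1000
m=(z>70)&(z<82)&(np.abs(hy+55)<30)&(hx>-55)&(hx<25)
for a in range(-55,25,6):
    k=m&(hx>=a)&(hx<a+6)
    if k.sum(): 
        y=hy[k];print(a,k.sum(),'y',y.min().round(1),y.max().round(1),y.mean().round(1),'z',z[k].mean().round(1))
m=(z>84)&(z<92)&(np.abs(hy+55)<14)&(np.abs(hx-31)<14);print('head',m.sum(),hx[m].mean(),hy[m].mean(),hy[m].min(),hy[m].max())
E
```

```text
tcp [-75.4 -53.4 168.9] [ 0.36  0.   -1.62]
-55 8 y -57.2 -50.8 -53.3 z 77.1
-49 16 y -61.8 -48.6 -54.0 z 76.8
-43 23 y -62.8 -44.7 -53.6 z 76.0
-37 25 y -62.8 -43.9 -53.3 z 76.2
-31 18 y -63.2 -45.1 -53.8 z 76.1
-25 21 y -63.1 -44.9 -53.4 z 76.4
-19 13 y -61.7 -44.9 -54.6 z 75.8
-13 15 y -62.0 -45.3 -53.3 z 76.5
-7 18 y -65.6 -41.2 -54.1 z 76.6
-1 12 y -68.0 -38.5 -53.8 z 76.3
5 16 y -71.4 -37.3 -55.5 z 75.8
head 52 31.037690967839556 -54.30896119437023 -62.234639208575864 -46.76630478539897
```

View pics/z5.png

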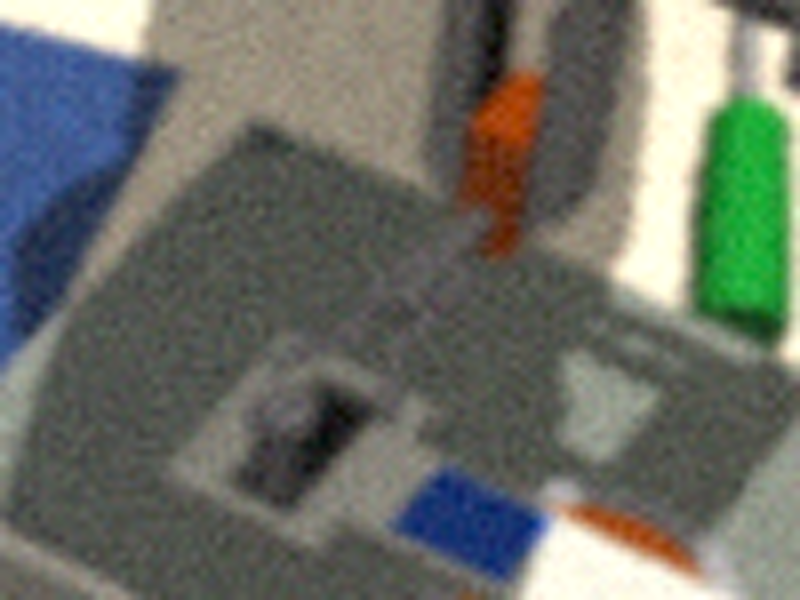

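Clip midline (−54.0) and post (−54.3) line up in the same view. Advance 32 mm to just before contact.

Request:
move_arm --pt "0.1 0.5 -0.12 0 0 0 0" --pt "0.1 1 -0.23 0 0 0 0" --pt "0.1 1.5 -0.35 0 0 0 0" --pt "0.1 2 -0.47 0 0 0 0" --pt "0.1 2.5 -0.58 0 0 0 0" --pt "0.1 2.8 -0.65 0 0 0 0" --pt "0.1 3.0 -0.7 0 0 0 0" --pt "0.1 3.1 -0.72 0 0 0 0" --pt "0.1 3.1 -0.72 0 0 0 0" --pt "0.1 3.1 -0.72 0 0 0 0"

```text
time_s: 9.75
tool_pos: [0.5213, 0.0471, 0.1687]
ee_rot: [[0.226, 0.974, -0.0], [0.974, -0.226, -0.0], [-0.0, -0.0, -1.0]]
force: [-0.6, 0.1, -1.1]
grip_width: 0.169
```

```bash
python3 - <<'E'
from st import *
c=grab('scene','scene6')
s=sense();F=s['force'];print('tcp',H(s['tool_pos']),F.round(2),'along',F[:2]@X,'lat',F[:2]@Y)
cv2.imwrite('pics/z6.png',cv2.resize(cv2.convertScaleAbs(c['color'][205:280,350:450],alpha=1.8),None,fx=8,fy=8,interpolation=cv2.INTER_CUBIC))
E
```

```text
tcp [-43.8 -53.4 168.7] [ 0.88  0.39 -1.12] along 0.7666368801269414 lat 0.5829066409816435
```

View pics/z6.png

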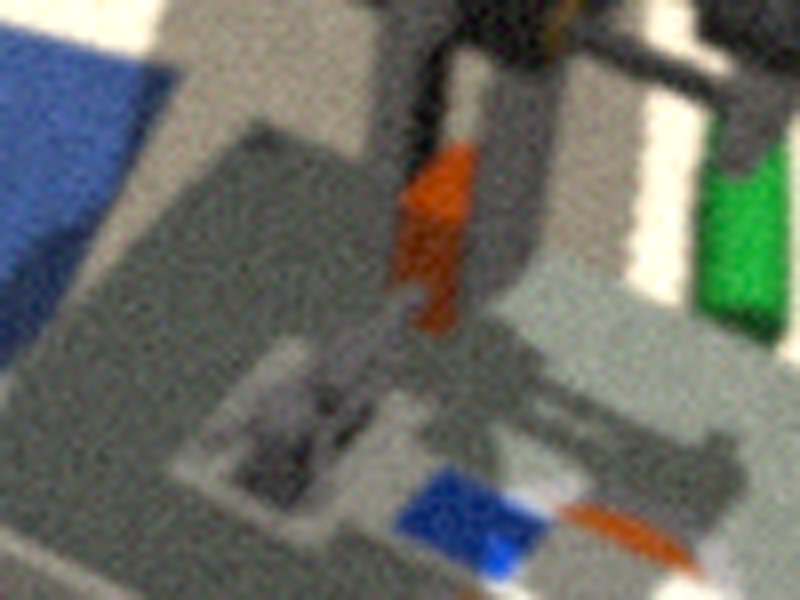

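Request:
move_arm --pt "0.1 0.1 -0.02 0 0 0 0" --pt "0.1 0.2 -0.05 0 0 0 0" --pt "0.1 0.3 -0.07 0 0 0 0" --pt "0.1 0.4 -0.09 0 0 0 0" --pt "0.1 0.5 -0.12 0 0 0 0" --pt "0.1 0.5 -0.12 0 0 0 0" --pt "0.1 0.5 -0.12 0 0 0 0"

```text
time_s: 10.5
tool_pos: [0.5263, 0.0456, 0.1686]
ee_rot: [[0.226, 0.974, -0.0], [0.974, -0.226, -0.0], [-0.0, -0.0, -1.0]]
force: [-0.2, -1.0, -1.7]
grip_width: 0.168
```

```bash
cat >> st.py <<'E'
def rep():
    s=sense();F=s['force'];print('tcp',H(s['tool_pos']),'F',F.round(2),'along',(F[:2]@X).round(2),'lat',(F[:2]@Y).round(2),'M',s['moment'].round(2),s['time_s'])
E
python3 -c "
from st import *
rep()"
```

```text
tcp [-38.5 -53.7 168.6] F [-0.21 -1.04 -1.69] along 0.03 lat -1.06 M [-0.41  0.35 -0.14] 10.5
```

Request:
move_arm --pt "0.1 0.1 -0.05 0 0 0 0" --pt "0.1 0.2 -0.08 0 0 0 0" --pt "0.1 0.2 -0.08 0 0 0 0"

```text
time_s: 10.8
tool_pos: [0.5279, 0.045, 0.1684]
ee_rot: [[0.226, 0.974, -0.001], [0.974, -0.226, -0.0], [-0.0, -0.001, -1.0]]
force: [-4.4, -0.6, -2.5]
grip_width: 0.172
```

```bash
python3 -c "
from st import *
rep()"
```

```text
tcp [-36.8 -53.9 168.4] F [-4.39 -0.62 -2.46] along -4.14 lat -1.6 M [-0.13  1.19 -0.14] 10.8
```

Request:
move_arm --pt "0.1 0.1 -0.04 0 0 0 0" --pt "0.1 0.2 -0.06 0 0 0 0" --pt "0.1 0.2 -0.06 0 0 0 0"

```text
time_s: 11.1
tool_pos: [0.5293, 0.0446, 0.1682]
ee_rot: [[0.226, 0.974, -0.003], [0.974, -0.226, -0.0], [-0.001, -0.003, -1.0]]
force: [-7.9, 0.8, -1.2]
grip_width: 0.169
```

```bash
python3 -c "
from st import *
rep()"
```

```text
tcp [-35.3 -54.  168.2] F [-7.92  0.76 -1.18] along -7.89 lat -1.05 M [ 0.23  2.04 -0.09] 11.1
```

Request:
move_arm --pt "0.1 0.1 -0.03 0 0 0 0" --pt "0.1 0.15 -0.04 0 0 0 0" --pt "0.1 0.15 -0.04 0 0 0 0"

```text
time_s: 11.4
tool_pos: [0.5303, 0.0443, 0.1679]
ee_rot: [[0.225, 0.974, -0.004], [0.974, -0.225, -0.0], [-0.001, -0.004, -1.0]]
force: [-10.3, 1.7, -2.9]
grip_width: 0.166
```

```bash
python3 -c "
from st import *
rep()"
```

```text
tcp [-34.4 -54.1 167.9] F [-10.3    1.71  -2.92] along -10.42 lat -0.67 M [ 0.41  2.65 -0.07] 11.4
```

Request:
move_arm --pt "0.1 0.1 -0.03 0.03 0 0 0" --pt "0.1 0.15 -0.04 0.05 0 0 0" --pt "0.1 0.15 -0.04 0.05 0 0 0"

```text
time_s: 11.7
tool_pos: [0.5315, 0.044, 0.1683]
ee_rot: [[0.225, 0.974, -0.005], [0.974, -0.225, 0.0], [-0.001, -0.004, -1.0]]
force: [-11.6, 2.0, -0.8]
grip_width: 0.163
```

```bash
python3 -c "
from st import *
rep()"
```

```text
tcp [-33.1 -54.1 168.3] F [-11.57   1.97  -0.83] along -11.72 lat -0.71 M [ 0.5   2.9  -0.03] 11.7
```

Request:
move_arm --pt "0.1 0.08 -0.02 0 0 0 0" --pt "0.1 0.12 -0.03 0 0 0 0" --pt "0.1 0.12 -0.03 0 0 0 0"

```text
time_s: 12.0
tool_pos: [0.5347, 0.0434, 0.169]
ee_rot: [[0.226, 0.974, 0.0], [0.974, -0.226, -0.0], [-0.0, 0.0, -1.0]]
force: [6.0, -3.6, -1.5]
grip_width: 0.167
```

```bash
python3 -c "
from st import *
rep()"
```

```text
tcp [-29.8 -54.  169. ] F [ 6.02 -3.61 -1.5 ] along 6.68 lat -2.15 M [-0.85 -1.35 -0.07] 12.0
```

It snapped over: force went from −11.7 to +6.7 N, so the clip is pulling itself on. Follow until the force reverses at the pocket's end.

Request:
move_arm --pt "0.1 0.1 -0.03 0 0 0 0" --pt "0.1 0.15 -0.04 0 0 0 0" --pt "0.1 0.15 -0.04 0 0 0 0"

```text
time_s: 12.3
tool_pos: [0.5366, 0.0429, 0.1694]
ee_rot: [[0.226, 0.974, 0.001], [0.974, -0.226, 0.0], [0.0, 0.001, -1.0]]
force: [1.8, -2.4, -1.3]
grip_width: 0.166
```

```bash
python3 -c "
from st import *
rep()"
```

```text
tcp [-27.9 -54.1 169.4] F [ 1.79 -2.43 -1.35] along 2.3 lat -1.96 M [-0.45 -0.56 -0.11] 12.3
```

Request:
move_arm --pt "0.1 0.08 -0.02 0 0 0 0" --pt "0.1 0.12 -0.03 0 0 0 0" --pt "0.1 0.12 -0.03 0 0 0 0"

```text
time_s: 12.6
tool_pos: [0.5372, 0.0427, 0.1691]
ee_rot: [[0.226, 0.974, -0.0], [0.974, -0.226, 0.0], [-0.0, -0.0, -1.0]]
force: [0.1, -0.3, -0.1]
grip_width: 0.169
```

```bash
python3 -c "
from st import *
rep()"
```

```text
tcp [-27.3 -54.1 169.1] F [ 0.1  -0.35 -0.09] along 0.18 lat -0.31 M [-0.3  -0.03 -0.03] 12.6
```

Request:
move_arm --pt "0.1 0.08 -0.02 0 0 0 0" --pt "0.1 0.12 -0.03 0 0 0 0" --pt "0.1 0.12 -0.03 0 0 0 0"

```text
time_s: 12.9
tool_pos: [0.5381, 0.0424, 0.169]
ee_rot: [[0.226, 0.974, -0.001], [0.974, -0.226, 0.0], [-0.0, -0.001, -1.0]]
force: [-3.6, 0.8, 2.0]
grip_width: 0.164
```

```bash
python3 - <<'E'
from st import *
rep();c=grab('scene','scene7')
cv2.imwrite('pics/z7.png',cv2.resize(cv2.convertScaleAbs(c['color'][205:280,350:450],alpha=1.8),None,fx=8,fy=8,interpolation=cv2.INTER_CUBIC))
E
```

```text
tcp [-26.3 -54.1 169. ] F [-3.59  0.78  2.03] along -3.67 lat -0.05 M [ 0.05  1.02 -0.05] 12.9
```

View pics/z7.png

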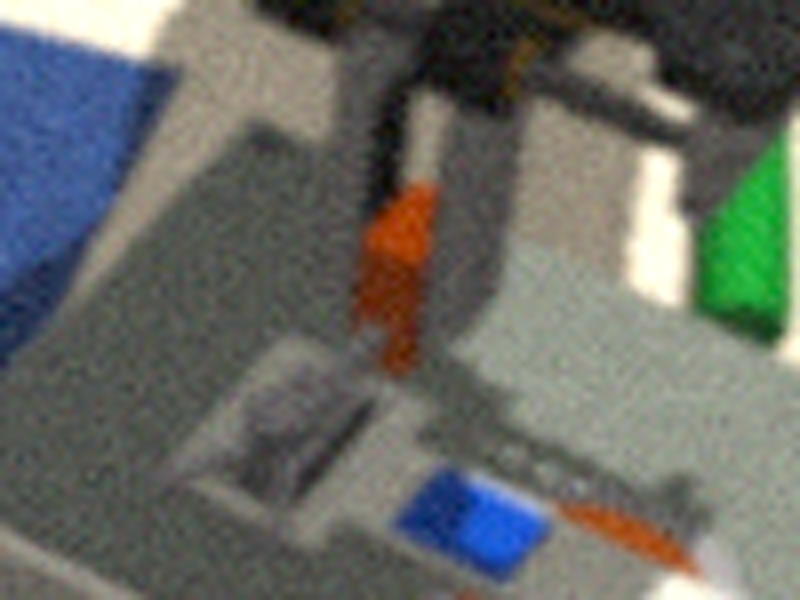

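Force has turned to −3.7 N: the post meets the pocket's end, so the clip is home. Ease off slightly, then release.

Request:
move_arm --pt "0.1 -0.05 0.01 0 0 0 0" --pt "0.1 -0.07 0.02 0 0 0 0" --pt "0.2 -0.07 0.02 0 0 0 0" --pt "0.25 -0.07 0.02 0 0 0 0" --pt "0.35 -0.07 0.02 0 0 0 0" --pt "0.35 -0.07 0.02 0 0 0 0" --pt "0.35 -0.07 0.02 0 0 0 0"

```text
time_s: 13.65
tool_pos: [0.5379, 0.0425, 0.1692]
ee_rot: [[0.226, 0.974, 0.0], [0.974, -0.226, -0.0], [0.0, 0.0, -1.0]]
force: [-0.3, 0.5, -0.7]
grip_width: 0.349
```

```bash
python3 - <<'E'
from st import *
rep();c=grab('scene','scene8')
cv2.imwrite('pics/z8.png',cv2.resize(cv2.convertScaleAbs(c['color'][205:280,350:450],alpha=1.8),None,fx=8,fy=8,interpolation=cv2.INTER_CUBIC))
E
```

```text
tcp [-26.5 -54.1 169.2] F [-0.26  0.47 -0.71] along -0.36 lat 0.4 M [-0.02  0.02  0.03] 13.65
```

View pics/z8.png

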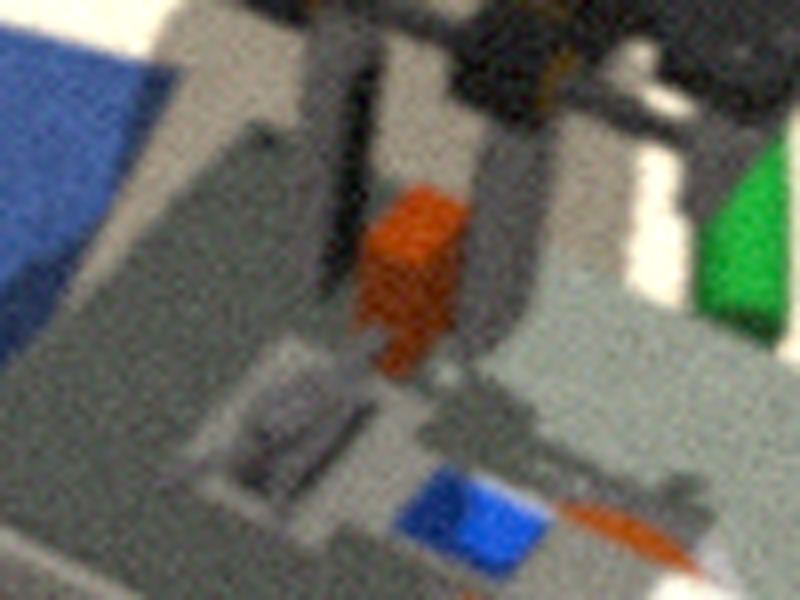

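The tab stands free between the fingers. Lift straight up, then go clear.

Request:
move_arm --pt "0.35 0 0 0.5 0 0 0" --pt "0.35 0 0 1.5 0 0 0" --pt "0.35 0 0 3 0 0 0" --pt "0.35 0 0 5 0 0 0" --pt "0.35 0 0 8 0 0 0" --pt "0.35 0 0 12 0 0 0" --pt "0.35 -3 5 14 0 0 0" --pt "0.35 -5 10 14 0 0 0" --pt "0.35 -8 15 14 0 0 0" --pt "0.35 -10 20 14 0 0 0" --pt "0.35 -12 25 14 0 0 0" --pt "0.35 -14 30 14 0 0 0" --pt "0.35 -16 35 14 0 0 0" --pt "0.35 -18 40 14 0 0 0" --pt "0.35 -18 40 14 0 0 0" --pt "0.35 -18 40 14 0 0 0"

```text
time_s: 15.3
tool_pos: [0.3543, 0.4476, 0.3098]
ee_rot: [[0.219, 0.976, -0.001], [0.976, -0.219, 0.002], [0.002, -0.001, -1.0]]
force: [0.0, 0.1, -0.0]
grip_width: 0.35
```

```bash
python3 - <<'E'
from st import *
rep();c=grab('scene','scene9');t=grab('top','top9')
cv2.imwrite('pics/z9.png',cv2.resize(cv2.convertScaleAbs(c['color'][205:280,350:450],alpha=1.5),None,fx=8,fy=8,interpolation=cv2.INTER_CUBIC))
cv2.imwrite('pics/y9.png',cv2.resize(t['color'][195:265,205:305],None,fx=8,fy=8,interpolation=cv2.INTER_CUBIC))
for nm,q in(('scene',c),('top',t)):
    P=cloud(q);hx=(P[...,:2]-C)@X*1000; hy=(P[...,:2]-C)@Y*1000;z=P[...,2]*1000
    for lo,hi in((-30,0),(0,30),(30,70)):
        m=(np.abs(hx-20)<12)&(hy>lo)&(hy<hi)&(z<120); print(nm,lo,np.median(z[m]).round(1))
    m=(z>94)&(z<106)&(np.abs(hy+55)<20)&(np.abs(hx+26)<25);print('tab top',m.sum(),hx[m].mean(),hy[m].mean(),z[m].mean(), cv2.minAreaRect(np.c_[hx[m],hy[m]].astype(np.float32)))
    m=(z>84)&(z<92)&(np.abs(hy+55)<14)&(np.abs(hx-31)<14);print('head',m.sum(),hx[m].mean(),hy[m].mean())
    for n,p in(('jar',(.5055,-.28,.045)),('vial',(.63,-.2325,.055)),('drv',(.419,.103,.026))):
        m=(np.hypot(P[...,0]-p[0],P[...,1]-p[1])<.04)&(z>p[2]*1000-6); print(n,m.sum(),P[m].mean(0).round(3))
E
```

```text
tcp [-297.1  298.8  309.8] F [ 0.01  0.1  -0.04] along -0.01 lat 0.1 M [ 0.01 -0.05 -0.02] 15.3
scene -30 66.6
scene 0 66.1
scene 30 66.1
tab top 105 -26.399563045886765 -53.70697760711861 99.35354428989557 ((-27.735000610351562, -54.317893981933594), (29.829654693603516, 16.458736419677734), 0.5747994184494019)
head 50 31.02884054891588 -54.23134082331903
jar 199 [ 0.506 -0.296  0.044]
vial 44 [ 0.63  -0.232  0.054]
drv 257 [0.42  0.104 0.024]
top -30 66.8
top 0 66.2
top 30 66.1
tab top 105 -27.91553520672822 -55.46499287138391 99.99333123127303 ((-27.425886154174805, -54.94532012939453), (26.019468307495117, 16.21335220336914), 1.6180827617645264)
head 47 31.33374919132756 -55.56884353937087
jar 278 [ 0.505 -0.297  0.046]
vial 41 [ 0.63  -0.233  0.055]
drv 345 [0.419 0.103 0.024]
```

View pics/z9.png

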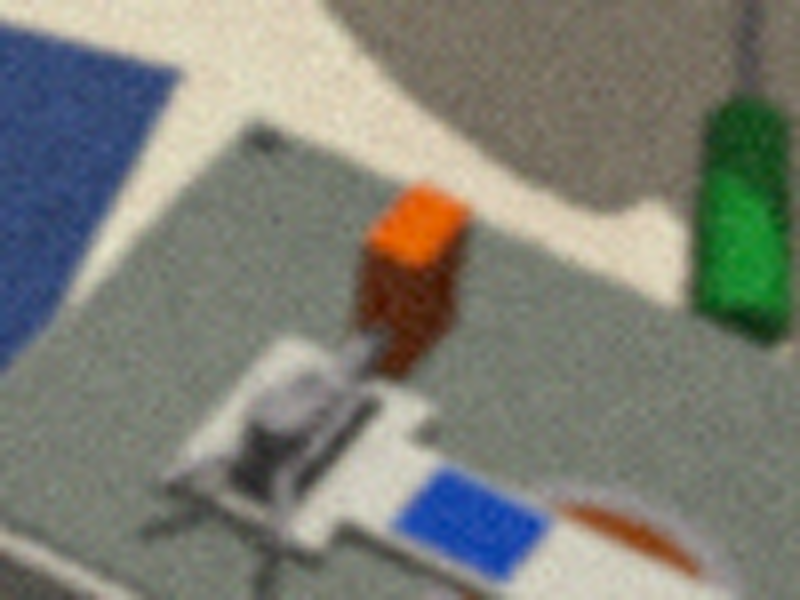

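View pics/y9.png

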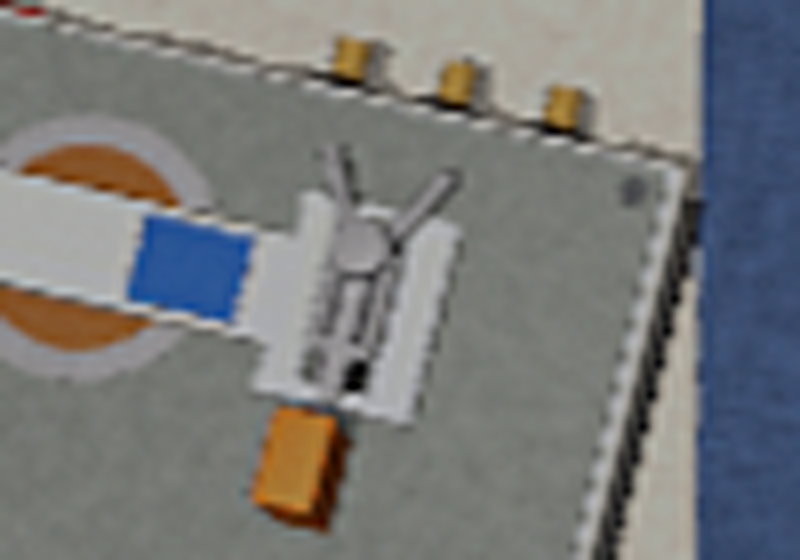

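Tab to post head is 58.8 mm (59 expected when home), with both on the slot's line. The tab's top is at 100 mm, so it stands on the housing. The bar is at about 66.5 mm and the bystanders haven't moved.

```bash
python3 -c "
from h import *
print(finish_job())"
```

```text
the job is handed in; nothing more can be done
None
```

The job is handed in: the bar is shut, and the clip nearest the base is snapped onto the post and released.

- **Bar:** I closed it by pressing on or beside the blue pad, stopping at about 13 N. Its upper face then measured 66–67 mm along its length, which is about 0.01 rad open at most (limit 0.03).
- **Clip:** The push peaked at about 12 N just before the snap, then fell to a pull of about 7 N. It rose again to about 4 N when the post met the pocket's end. No reading came near the post's 24 N limit, though I read the force only after each step, not during the snap itself.
- **Last camera check:** The tab-to-post distance was 58.8 mm in the top view, against 59 mm when home. The scene view's averages gave about 57.4 mm. Clip and post lie within about 0.5 mm of each other across the slot's line.
- **Height and bystanders:** The tab's top is at about 100 mm (99.4 in the scene view), so the clip stands on the housing. The vial, jar and screwdriver did not move, and the robot is clear of everything.

**Disagreements and gaps:** The two cameras differed by 1–2 mm sideways, so I used only offsets measured within one view. First contact came about 2 mm later than the camera estimate, so the final push went by feel. I could not read the leg spring angles directly.

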